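# Roll a tin home in the tin rack with the bench scraper

### The arm

A 6-joint arm with a two-finger parallel gripper is mounted at the origin on a cart in front of the work surface, level with it; the furniture and walls round the work are solid. World frame = base frame: x ahead of the robot, y to its left, z up, the work surface at z = 0. Lengths are in m, angles in degrees, forces in N, time in s.
With the tool pointing down it reaches from about 0.375 to 0.9 m from the base axis. Payload 3.1 kg.
Tool frame: the origin (TCP) lies at the centre of the arm's flange, where the gripper is bolted on; the fingertips stand 182 mm ahead of it and the grasp point (between the pads) lies bot.grip_point_offset ahead of it (bot.grip_point_offset is the distance from the TCP to the grasp point, in m); x points along the fingers, z is the direction in which the jaws open and shut, and the axes are right-handed (so a half turn about x gives the same grasp; the last joint's range is limited). The gripper opens to 87 mm and grips with 3 to 60 N. Pads are 19 mm wide; open, the fingers measure 117 mm over their backs; the gripper's body (75 mm by 190 mm) begins 51 mm behind the grasp point.
Start: joints at [53.657, 30.224, 82.088, -0, 67.689, -10.227], TCP at [0.275, 0.561, 0.405] pointing down, gripper open.
Joint ranges: [-176.69, 176.69], [-43.24, 126.21], [12.49, 139.97], [-82, 262], [0, 151.66], [-163.58, 163.58]. Speed limits (degrees/s): [159.86, 159.86, 180, 180, 180, 180].

### API

Orientations are given as a 3x3 rotation matrix whose columns are the frame's x, y, z axes.
In Python, from rig import bot gives the robot as it stands.
- The arm moves only by the tool step_arm, never from a script. Its argument "motion" is a list that holds one entry, the list of rows, each a list of 7 numbers: the turn, a rotation vector about the world's x, y, z in degrees, then the shift along the world's x, y, z in mm, then the finger opening in mm, from 0 to 87. A call has 1 to 12 rows; each row is the pose to reach, as a shift and turn from the pose commanded when the call began; what a row does not reach only later rows make up. A row lasts 1/12 s, in which the tool goes at most 41.7 mm and 7.16 degrees, less where a joint would pass 70% of its speed; a pose out of reach is approached as far as the arm can. A call with a gripper value outside its range is refused whole. The fingers move at their own pace and stop on an object; the grip force is fixed at half the most. Time passes only in rows, so rows that repeat a pose let the fingers close. It gives the time, the measured TCP pose, the force and the opening at its end, in the units of the state.
- bot.read_state(): the state, without advancing time (a new reading comes with each control period).
- bot.capture(name): name is "side" or "top"; returns a dict with "frame" (420x560x3 uint8, red, green, blue), "range_z" (420x560 float32, m along the optical axis (not along the pixel's ray), 0 where there is no reading), "fx", "fy", "cx", "cy" (pixels), "cam_to_world" (4x4, takes a point from camera to world coordinates). Camera axes: x right, y down, z forward; pixel columns grow to the right and rows downward; lengths in m; the calibration is good to about 2 mm. A picture is of the moment at which its call begins.
- bot.hand_in(): hands the job in, once; it reports no verdict.
The state is a dict: "time_s": time; "joint_positions": joint angles; "qvel": joint speeds; "tau": joint torques, N m; "position": TCP position; "tcp_rot": TCP orientation; "force": force on the tool from outside, world axes, zero at the start; "moment": the same for the moment, N m; "opening": opening from 0.0 (shut) to 1.0 (fully open).
Only numpy, scipy, OpenCV 4.12 (cv2) and the standard library are available. Lean on these libraries where they do the work, as an engineer would, in place of code of your own. Each camera call takes 0.05 s, during which the arm holds its last target.

### The job

Take the bench scraper from its stand and, pushing gently with its blade, roll the lying tin along the tin rack's lane, over the crest to the sliding end stop, then push tin and stop on together until you feel the stop bottom out at the back wall, and hold it there a moment with a light press of about 8 N, never more than 15 N on the tin. Touch the tin only with the scraper and the stop only with the tin. Then put the scraper back fully down in its stand, leaving the tin lying against the stop and the other things alone.

Things in the scene. Friction and masses are not known exactly. Their poses are not given: they have to be found in the camera images.
- rack: Fixed light wooden tin rack, 306 x 98 mm; origin: centre of its underside, on the worktop. Its lane runs along own +x, 78 mm wide between 10 mm side rails with level tops 28 mm above the worktop. At the low end (x = -0.15) the lane is open but for a low kerb, x = -0.138 to -0.130, top 18.5 mm above the worktop. At the other end stands a back wall, 60 mm high, inner face at x = +0.146.
- lane_crest (a point): Highest point of the lane floor, in mid-lane at the rack's x = 0, 18 mm above the worktop; axes as the rack. Toward -x the floor falls at 3.5 degrees (10 mm high at the kerb); toward +x it falls at 1.5 degrees to the back wall.
- tin_center (a point): Centre of the printed food tin, a cylinder 57.4 mm in diameter, 72 mm long, 0.13 to 0.25 kg, lying across the lane. It starts against the kerb, at about x = -0.11 in the rack's frame, and rolls back there if let go before the crest; past the crest it runs on to the end stop by itself. Centre height above the worktop: 40 mm at the start, 47 mm at the crest, about 44 mm at the stop.
- end_stop (a joint): Travel of the sliding end stop along the rack's +x in m: 0 nearest the crest, 0.030 fully home at the back wall (hard end). It starts between 0 and 0.012, slides stiffly (about 2 N of friction, slightly more when fast) and stays where it is left. Readings are noisy by about 1.5 mm.
- stop_face (a point): Centre of the end stop's upright face toward the tin (wooden block 74 mm wide, 14 mm thick, top 64 mm above the worktop); axes as the rack. In the rack's frame x = 0.100 + end_stop, 44.5 mm above the worktop. The tin touches it when the tin's centre is 28.7 mm before this face.
- scraper_grip (a point): Centre of the bench scraper's dark wooden handle: flat-sided, 24 mm thick (own x), 86 mm long (own y), 30 mm high. Below it an upright steel blade, 5 mm thick, 80 mm wide, centred; its lower edge is 75 mm below this point. 0.14 kg, loose; standing in its stand this point is 83 mm above the worktop.
- blade_edge (a point): Middle of the blade's lower edge, 75 mm below the handle's centre; axes as the scraper. Held upright and square to the lane with this edge 30 to 34 mm above the worktop, the blade clears the rails and kerb, pushes the tin at its axis height, and fingers that end less than 22 mm below the handle's centre clear the tin's top.
- stand: Fixed wooden scraper stand, 70 x 110 mm, 36 mm high, with a straight slot along its own y: 9 mm wide, 90 mm long, floor 8 mm above the worktop, bevelled mouth. Origin: centre of its underside, right below the slot; axes parallel to those of the scraper standing in it.
- jar: Bystander: glass jar with a screw lid, 64 x 68 x 84 mm, origin at the centre of its underside. Leave alone.
- timer: Bystander: round kitchen timer, 63 mm diameter, 48 mm high, origin at the centre of its underside. Leave alone.
- small_glass: Bystander: small tumbler, 48 mm diameter, 61 mm high, origin at the centre of its underside. Leave alone.
Things that resemble listed ones, but are neither listed nor needed, are in the scene too. What is shaped like the part that bears scraper_grip but orange or yellow is not meant.

How it is judged:
By the outcome, as a careful person would: the job done as asked, in the order asked, and still so for the second after the job is handed in, with the robot touching nothing.
It also fails if it takes over 72 s, if anything falls off the work surface, if the arm or the gripper's body presses on something with over 40 N, if the wrist force passes 120 N, or if a joint passes its speed limit or range.

## Working session

There is one attempt and no reset: what is moved stays moved. The work goes in short steps, Python scripts to look and compute and a tool call to move; the robot and the scene stay as the last step left them, time stands still between calls to the robot, and variables do not carry over. Pictures are saved under pics/ and viewed, and the job is handed in when it is done.

Besides the shell and the picture viewer there is one more tool, called after "Call:" as name(argument=value, ...) on one line, values as JSON. step_arm: Moves the arm, as the interface text tells. Its arguments: {"type":"object","properties":{"motion":{"type":"array"}},"required":["motion"]}

```bash
mkdir -p pics; ls; python3 - <<'E'
from rig import bot
import cv2,numpy as np
s=bot.read_state()
print(s, bot.grip_point_offset)
for n in("side","top"):
    c=bot.capture(n); cv2.imwrite(f"pics/{n}0.png",c["frame"][:,:,::-1]); np.savez(f"{n}0.npz",**c)
    print(n,c["fx"],c["cx"],c["cy"],np.round(c["cam_to_world"],3).tolist())
E
```

```text
pics
{'time_s': 0.0, 'joint_positions': array([ 5.36585883e+01,  3.02789534e+01,  8.21574268e+01, -5.95289644e-04,
        6.76873504e+01, -1.02262539e+01]), 'qvel': array([-0.03527263, -0.00982577, -0.01320655, -0.07431929, -0.03108798,
       -0.00765189]), 'tau': array([-1.40699314e-03, -4.40043747e+01, -1.76590794e+01,  6.31611259e-02,
        5.81772847e-02, -1.51045306e-04]), 'position': array([0.27486618, 0.56092826, 0.40376556]), 'tcp_rot': array([[-1.27197032e-03, -8.97912660e-01,  4.40171826e-01],
       [-1.74517715e-03,  4.40173505e-01,  8.97911042e-01],
       [-9.99997668e-01,  3.73938387e-04, -2.12690429e-03]]), 'force': array([ 0.18786684,  0.69951581, -1.07151556]), 'moment': array([-0.00242413, -0.00180644,  0.0163634 ]), 'opening': 1.0032322622385583} 0.1635
side 430.019514015528 283.5680164013393 217.25925560355734 [[0.824, -0.359, 0.438, -0.038], [-0.567, -0.514, 0.644, -0.777], [-0.006, -0.779, -0.627, 0.869], [0.0, 0.0, 0.0, 1.0]]
top 460.3953432757176 277.09459774181596 213.04738632248055 [[-0.005, -0.991, 0.137, 0.335], [-1.0, 0.004, -0.005, 0.022], [0.005, -0.137, -0.991, 1.196], [0.0, 0.0, 0.0, 1.0]]
```

View pics/side0.png

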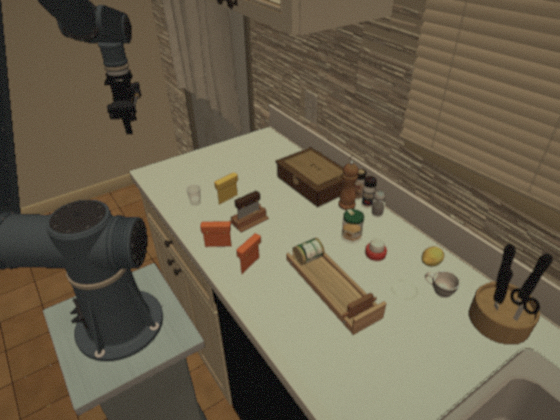

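View pics/top0.png

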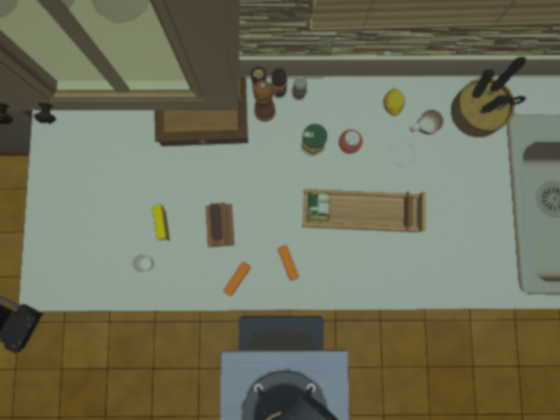

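Candidates: dark-handled scraper in the stand at top (216,223) / side (248,205); orange ones at top (237,279) and (288,262); yellow one at top (160,222). I choose the dark one in the wooden stand. The rack runs from top (303,210), where the tin lies at (318,206), to the back wall at (424,211), so its +x is roughly world -y. Next come close crops and measurements.

```bash
cat > h.py <<'E'
import numpy as np,cv2
def load(n): 
    return dict(np.load(n))
def pts(c):
    h,w=c["range_z"].shape; u,v=np.meshgrid(np.arange(w),np.arange(h)); z=c["range_z"].astype(float)
    P=np.stack([(u-c["cx"])/c["fx"]*z,(v-c["cy"])/c["fy"]*z,z],-1)
    T=c["cam_to_world"]; W=P@T[:3,:3].T+T[:3,3]; W[z==0]=np.nan
    return W
def ray(c,u,v,h):
    T=c["cam_to_world"]; d=T[:3,:3]@np.array([(u-c["cx"])/c["fx"],(v-c["cy"])/c["fy"],1]); o=T[:3,3]
    return o+d*(h-o[2])/d[2]
E
python3 - <<'E'
from h import *
t=load("top0.npz"); s=load("side0.npz")
f=t["frame"][:,:,::-1]
a=cv2.resize(f[170:310,120:260],None,fx=5,fy=5,interpolation=cv2.INTER_CUBIC)[:600]
b=cv2.resize(f[175:245,290:440],None,fx=5,fy=5,interpolation=cv2.INTER_CUBIC)
cv2.imwrite("pics/a.png",a[:, :700]);cv2.imwrite("pics/b.png",b)
g=s["frame"][:,:,::-1]
cv2.imwrite("pics/c.png",cv2.resize(g[170:335,190:390],None,fx=3.6,fy=3.6,interpolation=cv2.INTER_CUBIC))
W=pts(t)
print("table z",np.nanmedian(W[280:300,330:400,2]))
for name,(u0,u1,v0,v1),(z0,z1) in [("handle",(195,240,195,255),(.085,.11)),("stand",(195,240,195,255),(.025,.045)),("tin",(300,332,190,222),(.05,.08)),("rack",(298,430,184,236),(.02,.035)),("wall/stop",(398,430,184,236),(.05,.075))]:
    m=np.zeros(W.shape[:2],bool); m[v0:v1,u0:u1]=True
    m&=(W[...,2]>z0)&(W[...,2]<z1)
    q=W[m]; r=cv2.minAreaRect(q[:,:2].astype(np.float32)*1000)
    print(name,m.sum(),q.mean(0).round(4),np.nanmedian(q[:,2]).round(4),r)
E
```

```text
table z 0.0007157095231830057
handle 366 [0.4674 0.1636 0.0978] 0.0982 ((467.637451171875, 164.35879516601562), (85.71878814697266, 24.503124237060547), 3.901711940765381)
stand 309 [0.4582 0.155  0.0329] 0.0331 ((468.18804931640625, 163.4093017578125), (110.71491241455078, 41.04503631591797), 3.01544189453125)
tin 608 [ 0.5111 -0.0889  0.0641] 0.0653 ((511.0324401855469, -90.12857055664062), (54.50454330444336, 72.01466369628906), 86.6866226196289)
rack 1260 [ 0.4997 -0.2141  0.0266] 0.0273 ((503.71826171875, -200.03970336914062), (296.85467529296875, 98.64724731445312), 87.22186279296875)
wall/stop 417 [ 0.4961 -0.3331  0.0607] 0.0612 ((496.9546203613281, -333.6596984863281), (49.32246398925781, 96.8467788696289), 87.75269317626953)
```

View pics/a.png

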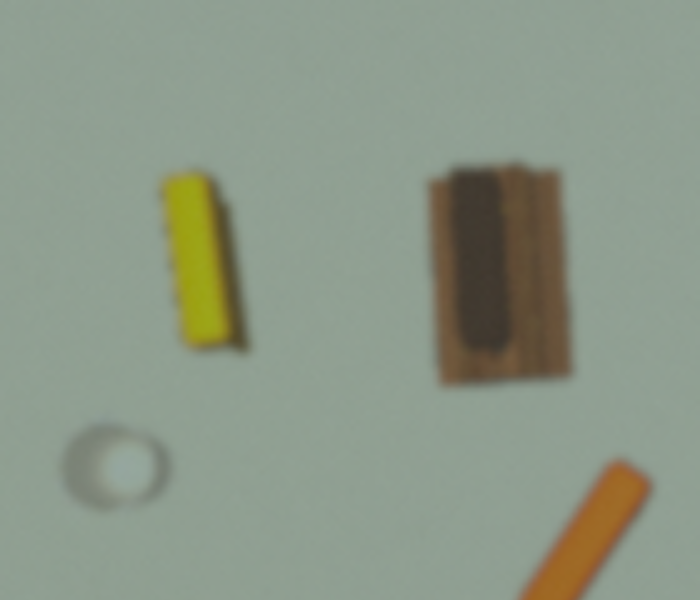

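View pics/b.png

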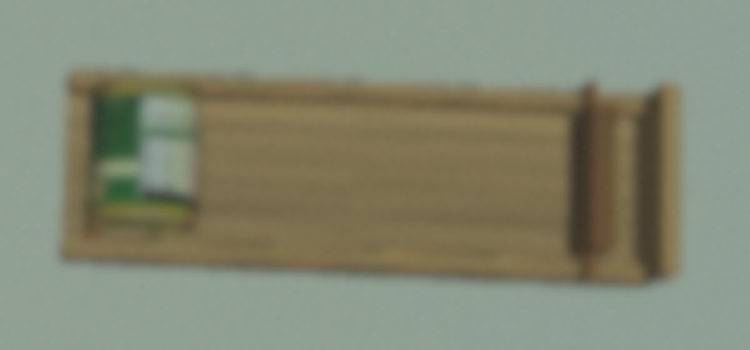

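View pics/c.png

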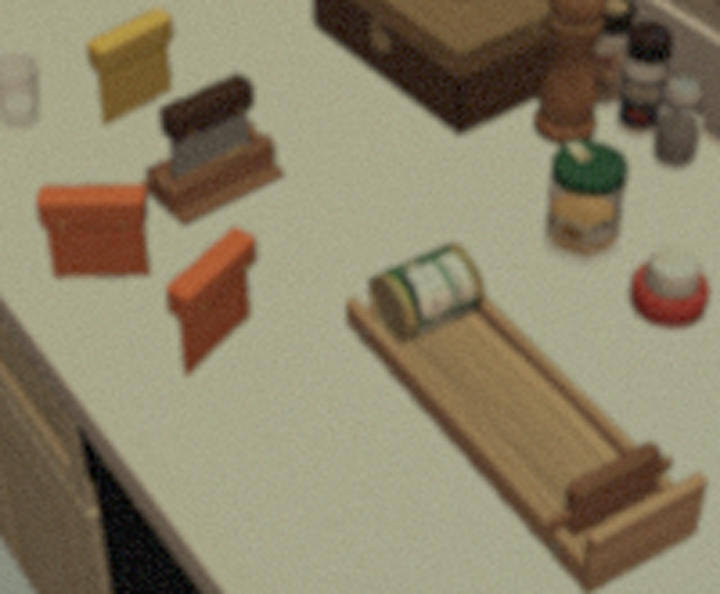

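Dark handle is confirmed in the brown stand (crop (480,260)); the decoys are orange and yellow. The rack shows the tin at its left (kerb) end, the dark stop block and the back wall at its right. Now I'll refine the axes with both views.

```bash
python3 - <<'E'
from h import *
t=load("top0.npz"); s=load("side0.npz")
def rep(name,q):
    r=cv2.minAreaRect(q[:,:2].astype(np.float32)*1000); print(name,len(q),np.round(q.mean(0)*1000,1),np.round(r[0],1),np.round(r[1],1),round(r[2],2))
for nm,c in(("top",t),("side",s)):
    W=pts(c); X,Y,Z=W[...,0],W[...,1],W[...,2]
    box=lambda a,b,y0,y1,z0,z1:W[(X>a)&(X<b)&(Y>y0)&(Y<y1)&(Z>z0)&(Z<z1)]
    print(nm)
    rep("handle",box(.40,.54,.12,.21,.075,.12))
    q=box(.40,.54,.12,.21,.092,.12);rep("handletop",q); print(np.nanpercentile(q[:,2],[10,50,90]))
    q=box(.40,.54,.10,.22,.012,.042);rep("stand",q)
    rep("rackall",box(.43,.58,-.38,-.03,.012,.085))
    rep("tin",box(.43,.58,-.125,-.05,.04,.09))
    q=box(.43,.58,-.38,-.28,.052,.09);rep("wall+stop",q)
    # rails line fit: z 24..31
    for lab,a,b in(("railhi",.53,.575),("raillo",.43,.475)):
        q=box(a,b,-.28,-.13,.022,.034)
        if len(q)>20:
            l=cv2.fitLine(q[:,:2].astype(np.float32)*1000,cv2.DIST_HUBER,0,.01,.01).ravel(); print(lab,len(q),l.round(3),np.degrees(np.arctan2(l[1],l[0])).round(2))
    q=box(.44,.58,-.36,-.27,.045,.09)
    h=np.histogram(q[:,1],bins=np.arange(-.37,-.27,.004)); print([(round(b,3),int(n)) for n,b in zip(*h)])
E
```

```text
top
handle 383 [467.  163.1  97. ] [467.6 164.2] [85.7 24.8] 3.9
handletop 351 [467.3 164.   98.2] [467.6 164.4] [85.7 24.5] 3.9
[0.09518849 0.09832509 0.10091774]
stand 363 [458.7 154.9  30.4] [468.1 164.3] [110.4  67.1] 4.85
rackall 4534 [ 501.9 -212.6   30.8] [ 502.9 -204.8] [307.1 100.5] 87.37
tin 638 [511.1 -88.5  63.2] [511.1 -90. ] [55.7 71.4] 88.31
wall+stop 398 [ 496.1 -332.7   61.2] [ 497.  -333.7] [49.3 96.8] 87.75
railhi 235 [ 5.40000e-02  9.99000e-01  5.46586e+02 -2.06625e+02] 86.92
raillo 241 [ 5.20000e-02  9.99000e-01  4.58816e+02 -2.06329e+02] 87.01
[(np.float64(-0.37), 0), (np.float64(-0.366), 0), (np.float64(-0.362), 7), (np.float64(-0.358), 39), (np.float64(-0.354), 58), (np.float64(-0.35), 95), (np.float64(-0.346), 30), (np.float64(-0.342), 0), (np.float64(-0.338), 0), (np.float64(-0.334), 0), (np.float64(-0.33), 0), (np.float64(-0.326), 15), (np.float64(-0.322), 49), (np.float64(-0.318), 49), (np.float64(-0.314), 80), (np.float64(-0.31), 33), (np.float64(-0.306), 0), (np.float64(-0.302), 0), (np.float64(-0.298), 0), (np.float64(-0.294), 0), (np.float64(-0.29), 0)
[... 555 characters left out ...]
e+02 -2.07753e+02] 87.05
raillo 192 [ 4.70000e-02  9.99000e-01  4.58482e+02 -2.09636e+02] 87.29
[(np.float64(-0.37), 0), (np.float64(-0.366), 0), (np.float64(-0.362), 0), (np.float64(-0.358), 70), (np.float64(-0.354), 95), (np.float64(-0.35), 50), (np.float64(-0.346), 15), (np.float64(-0.342), 0), (np.float64(-0.338), 0), (np.float64(-0.334), 0), (np.float64(-0.33), 0), (np.float64(-0.326), 49), (np.float64(-0.322), 92), (np.float64(-0.318), 44), (np.float64(-0.314), 39), (np.float64(-0.31), 12), (np.float64(-0.306), 0), (np.float64(-0.302), 0), (np.float64(-0.298), 0), (np.float64(-0.294), 0), (np.float64(-0.29), 0), (np.float64(-0.286), 0), (np.float64(-0.282), 0), (np.float64(-0.278), 0)]
```

Call:
step_arm(motion=[[[0,0,2,8,-16,-4,87],[0,0,5,25,-52,-12,87],[0,0,8,43,-89,-20,87],[0,0,11,61,-126,-28,87],[0,0,14,79,-163,-36,87],[0,0,17,97,-200,-44,87],[0,0,20,115,-237,-52,87],[0,0,23,133,-274,-60,87],[0,0,26,151,-311,-68,87],[0,0,28,169,-348,-76,87],[0,0,29.5,184,-379,-82,87],[0,0,29.9,192.6,-396.7,-85,87]]])

```text
time_s: 1.1
position: [0.4691, 0.1612, 0.3188]
tcp_rot: [[-0.0, -0.998, -0.064], [-0.001, -0.064, 0.998], [-1.0, 0.0, -0.001]]
force: [-0.3, 0.0, 0.2]
opening: 1.0
```

Call:
step_arm(motion=[[[0,0,0,0,0,0,87],[0,0,0,0,0,0,87],[0,0,0,0,0,0,87]]])

```text
time_s: 1.35
position: [0.4672, 0.1649, 0.3196]
tcp_rot: [[-0.001, -0.998, -0.066], [0.0, -0.066, 0.998], [-1.0, 0.001, 0.0]]
force: [-0.1, 0.9, 0.8]
opening: 1.0
```

```bash
cat > look.py <<'E'
import sys
from rig import bot
from h import *
k=sys.argv[1]
s=bot.read_state(); print(s["time_s"],s["position"].round(4),s["force"].round(2),s["opening"],s["tcp_rot"].round(4).tolist())
r={"p":(200,120,330,270),"r":(230,150,400,335)}
for n in("side","top"):
    c=bot.capture(n); np.savez(f"{n}{k}.npz",**c)
    f=c["frame"][:,:,::-1]
    if n=="side": f=f[100:350,170:420]; 
    else: f=f[150:300,180:440]
    sc=min(800/f.shape[1],590/f.shape[0])
    cv2.imwrite(f"pics/{n}{k}.png",cv2.resize(f,None,fx=sc,fy=sc,interpolation=cv2.INTER_CUBIC))
E
python3 look.py 1
```

```text
1.35 [0.4672 0.1649 0.3196] [-0.14  0.9   0.85] 0.9997744482765264 [[-0.0011, -0.9978, -0.0657], [0.0003, -0.0657, 0.9978], [-1.0, 0.0011, 0.0004]]
```

View pics/side1.png

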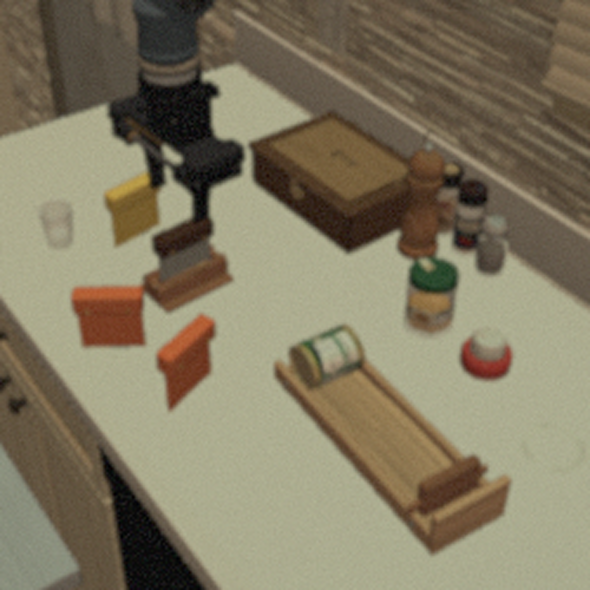

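The open jaws straddle the dark handle at side crop (180,235), with fingers at (157,170) and (200,215). Going down.

Call:
step_arm(motion=[[[0,0,0,0,0,-8,87],[0,0,0,0,0,-22,87],[0,0,0,0,0,-38,87],[0,0,0,0,0,-52,87],[0,0,0,0,0,-63,87],[0,0,0,0,0,-69,87],[0,0,0,0,0,-71.5,87],[0,0,0,0,0,-71.5,60],[0,0,0,0,0,-71.5,40],[0,0,0,0,0,-71.5,30],[0,0,0,0,0,-71.5,10],[0,0,0,0,0,-71.5,10]]])

```text
time_s: 2.45
position: [0.4678, 0.1645, 0.2488]
tcp_rot: [[0.001, -0.998, -0.066], [0.0, -0.066, 0.998], [-1.0, -0.001, 0.0]]
force: [-1.4, -0.2, -0.1]
opening: 0.712
```

Call:
step_arm(motion=[[[0,0,0,0,0,0,10],[0,0,0,0,0,0,10],[0,0,0,0,0,0,10],[0,0,0,0,0,0,10]]])

```text
time_s: 2.78
position: [0.4677, 0.1644, 0.2483]
tcp_rot: [[0.0, -0.998, -0.066], [0.0, -0.066, 0.998], [-1.0, -0.0, 0.0]]
force: [-0.1, -0.5, -0.5]
opening: 0.404
```

```bash
python3 look.py 2
```

```text
2.7833 [0.4677 0.1644 0.2483] [-0.07 -0.45 -0.54] 0.4036595607195519 [[0.0002, -0.9978, -0.0659], [0.0, -0.0659, 0.9978], [-1.0, -0.0002, 0.0]]
```

View pics/side2.png

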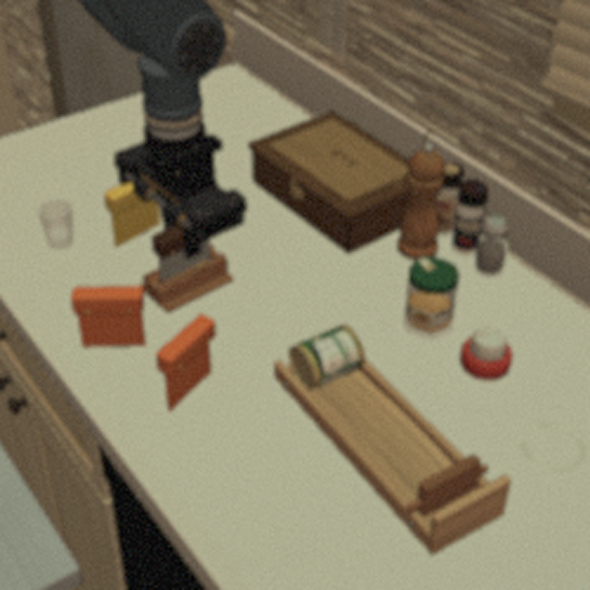

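Fingers around the handle at (190,240), still closing.

Call:
step_arm(motion=[[[0,0,0,0,0,0,10],[0,0,0,0,0,0,10],[0,0,0,0,0,0,10],[0,0,0,0,0,0,10],[0,0,0,0,0,0,10],[0,0,0,0,0,0,10]]])

```text
time_s: 3.38
position: [0.4677, 0.1645, 0.2482]
tcp_rot: [[-0.0, -0.998, -0.066], [-0.0, -0.066, 0.998], [-1.0, 0.0, -0.0]]
force: [-1.0, 0.4, 0.0]
opening: 0.275
```

Call:
step_arm(motion=[[[0,0,0,0,0,2,10],[0,0,0,0,0,6,10],[0,0,0,0,0,12,10],[0,0,0,0,0,20,10],[0,0,0,0,0,30,10],[0,0,0,0,0,40,10],[0,0,0,0,0,50,10],[0,0,0,0,0,58,10],[0,0,0,0,0,64,10],[0,0,0,0,0,68,10],[0,0,0,0,0,70,10],[0,0,0,0,0,70,10]]])

```text
time_s: 4.38
position: [0.4677, 0.1645, 0.3187]
tcp_rot: [[0.001, -0.998, -0.066], [0.0, -0.066, 0.998], [-1.0, -0.001, 0.0]]
force: [0.7, -0.1, -0.8]
opening: 0.273
```

```bash
python3 look.py 3
```

```text
4.3833 [0.4677 0.1645 0.3187] [ 0.71 -0.13 -0.77] 0.27278872447036034 [[0.0007, -0.9978, -0.066], [0.0001, -0.066, 0.9978], [-1.0, -0.0008, 0.0001]]
```

View pics/side3.png

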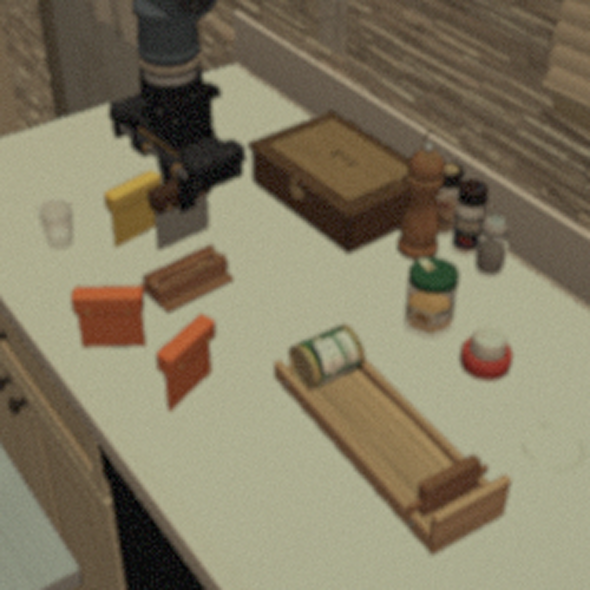

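The scraper hangs upright in the grip (blade at (182,225)), and the stand is empty at (188,278). Moving to before the kerb.

Call:
step_arm(motion=[[[0,0,-0.3,2,-8,0,10],[0,0,-1,6,-28,0,10],[0,0,-2,11,-52,0,10],[0,0,-3,17,-78,0,10],[0,0,-4,23,-104,0,10],[0,0,-4.8,28,-130,0,10],[0,0,-5.5,33,-154,0,10],[0,0,-6.1,38,-174,0,10],[0,0,-6.5,41,-188,0,10],[0,0,-6.7,43,-197,0,10],[0,0,-6.7,43.5,-200,0,10],[0,0,-6.7,43.5,-200,0,10]]])

```text
time_s: 5.48
position: [0.5111, -0.0362, 0.3179]
tcp_rot: [[-0.001, -0.999, 0.052], [0.0, 0.052, 0.999], [-1.0, 0.001, 0.0]]
force: [0.1, -0.2, -1.8]
opening: 0.277
```

Call:
step_arm(motion=[[[0,0,0,0,0,-4,10],[0,0,0,0,0,-12,10],[0,0,0,0,0,-22,10],[0,0,0,0,0,-32,10],[0,0,0,0,0,-40,10],[0,0,0,0,0,-45,10],[0,0,0,0,0,-46,10],[0,0,0,0,0,-46,10],[0,0,0,0,0,-46,10]]])

```text
time_s: 6.23
position: [0.5113, -0.0355, 0.2722]
tcp_rot: [[0.0, -0.999, 0.051], [-0.0, 0.051, 0.999], [-1.0, -0.0, -0.0]]
force: [-0.1, -0.4, -1.0]
opening: 0.271
```

```bash
python3 look.py 4; python3 - <<'E'
from h import *
s=load("side4.npz");t=load("top4.npz")
for nm,c in(("s",s),("t",t)):
    W=pts(c);X,Y,Z=[W[...,i] for i in range(3)]
    m=(X>.44)&(X<.58)&(Y>-.06)&(Y<-.01)&(Z>.015)&(Z<.13)
    q=W[m]; print(nm,len(q),q.min(0).round(3) if len(q) else 0,q.max(0).round(3) if len(q) else 0)
    b=q[q[:,2]<.08]
    if len(b)>20:
        A=np.c_[b[:,0],b[:,2],np.ones(len(b))]; k=np.linalg.lstsq(A,b[:,1],rcond=None)[0]; print("blade y= a*x+b*z+c",k.round(4), b.mean(0).round(4))
E
```

```text
6.2333 [ 0.5113 -0.0355  0.2722] [-0.11 -0.36 -1.03] 0.27114820202096457 [[0.0002, -0.9987, 0.0508], [-0.0, 0.0508, 0.9987], [-1.0, -0.0002, -0.0]]
s 532 [ 0.461 -0.06   0.016] [ 0.552 -0.011  0.129]
blade y= a*x+b*z+c [ 0.0317  0.143  -0.0608] [ 0.5055 -0.0374  0.0521]
t 0 0 0
```

View pics/side4.png

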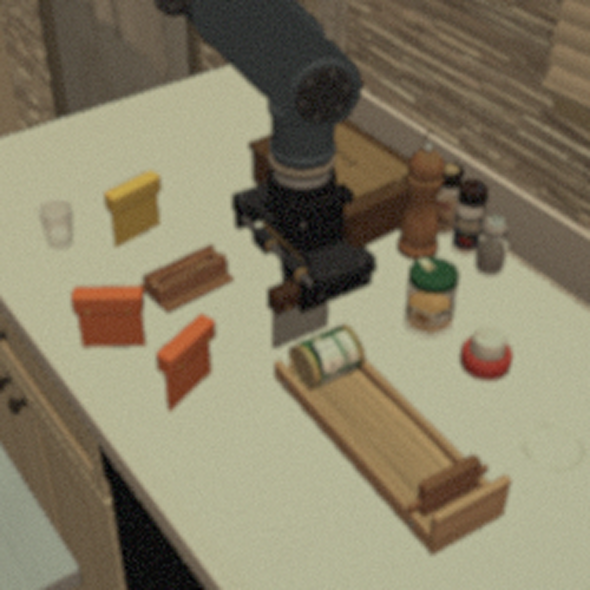

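View pics/top4.png

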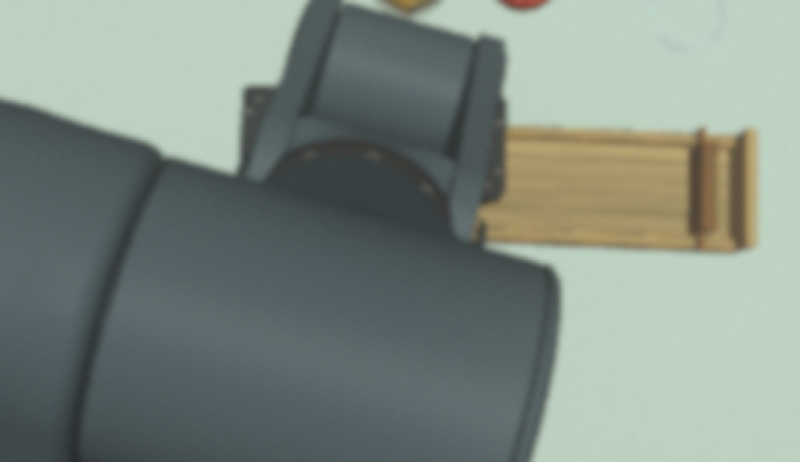

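```bash
python3 - <<'E'
from h import *
c=load("side4.npz")
W=pts(c);X,Y,Z=[W[...,i] for i in range(3)]
m=(X>.465)&(X<.555)&(Y>-.05)&(Y<-.02)&(Z>.038)&(Z<.082)
b=W[m]
for a,z in((.038,.05),(.05,.06),(.06,.07),(.07,.082)):
    q=b[(b[:,2]>a)&(b[:,2]<z)]; print(a,len(q),np.median(q,0).round(4),q[:,0].min().round(3),q[:,0].max().round(3))
m=(X>.44)&(X<.58)&(Y>-.05)&(Y<-.012)&(Z>.015)&(Z<.05); print(np.nanpercentile(Z[m],[1,5,10,20]))
E
```

```text
0.038 66 [ 0.511  -0.0365  0.0443] 0.473 0.552
0.05 63 [ 0.5097 -0.037   0.055 ] 0.472 0.55
0.06 64 [ 0.5076 -0.0361  0.0644] 0.472 0.551
0.07 41 [ 0.4889 -0.0352  0.0756] 0.472 0.543
[0.02467204 0.03126673 0.03330763 0.03490652]
```

The blade is upright and centred at x≈0.511, with its edge about 32 mm up. Starting the push along (-0.051,-0.999).

Call:
step_arm(motion=[[[0,0,0,-0.1,-2,0,10],[0,0,0,-0.2,-5,0,10],[0,0,0,-0.4,-8,0,10],[0,0,0,-0.6,-11,0,10],[0,0,0,-0.7,-14,0,10],[0,0,0,-0.9,-17,0,10],[0,0,0,-1,-19,0,10],[0,0,0,-1.1,-21,0,10],[0,0,0,-1.2,-23,0,10],[0,0,0,-1.3,-25,0,10],[0,0,0,-1.4,-27,0,10],[0,0,0,-1.5,-29,0,10]]])

```text
time_s: 7.33
position: [0.5097, -0.0646, 0.2722]
tcp_rot: [[-0.0, -0.999, 0.051], [0.0, 0.051, 0.999], [-1.0, 0.0, 0.0]]
force: [-1.1, 0.1, -0.7]
opening: 0.276
```

Call:
step_arm(motion=[[[0,0,0,-0.1,-2,0,10],[0,0,0,-0.2,-4,0,10],[0,0,0,-0.3,-6,0,10],[0,0,0,-0.4,-8,0,10],[0,0,0,-0.5,-10,0,10],[0,0,0,-0.6,-12,0,10],[0,0,0,-0.7,-14,0,10],[0,0,0,-0.8,-16,0,10],[0,0,0,-0.9,-18,0,10],[0,0,0,-1,-20,0,10],[0,0,0,-1.1,-22,0,10],[0,0,0,-1.2,-24,0,10]]])

```text
time_s: 8.33
position: [0.5085, -0.0887, 0.2723]
tcp_rot: [[0.0, -0.999, 0.051], [-0.0, 0.051, 0.999], [-1.0, -0.0, -0.0]]
force: [0.1, 0.1, -1.3]
opening: 0.272
```

```bash
python3 look.py 5
```

```text
8.3333 [ 0.5085 -0.0887  0.2723] [ 0.13  0.14 -1.35] 0.2717440214852023 [[0.0, -0.9987, 0.0509], [-0.0, 0.0509, 0.9987], [-1.0, -0.0, -0.0]]
```

View pics/side5.png

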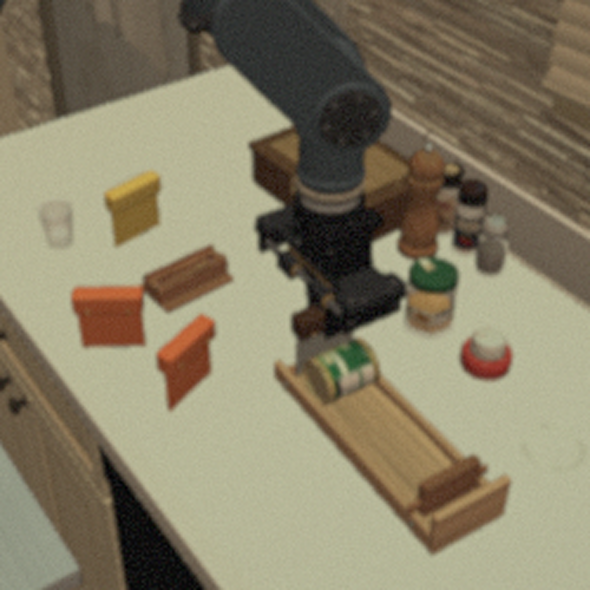

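The tin is rolling ahead of the blade at (343,370), square in the lane. Continue.

Call:
step_arm(motion=[[[0,0,0,-0.1,-2.5,0,10],[0,0,0,-0.3,-5,0,10],[0,0,0,-0.4,-8,0,10],[0,0,0,-0.5,-11,0,10],[0,0,0,-0.7,-14,0,10],[0,0,0,-0.9,-17,0,10],[0,0,0,-1,-20,0,10],[0,0,0,-1.2,-23,0,10],[0,0,0,-1.3,-26,0,10],[0,0,0,-1.5,-29,0,10],[0,0,0,-1.6,-32,0,10],[0,0,0,-1.8,-35,0,10]]])

```text
time_s: 9.43
position: [0.5067, -0.1238, 0.2723]
tcp_rot: [[0.0, -0.999, 0.051], [-0.0, 0.051, 0.999], [-1.0, -0.0, -0.0]]
force: [-0.0, 0.2, -2.0]
opening: 0.28
```

Call:
step_arm(motion=[[[0,0,0,-0.1,-3,0,10],[0,0,0,-0.3,-6,0,10],[0,0,0,-0.4,-9,0,10],[0,0,0,-0.6,-12,0,10],[0,0,0,-0.7,-15,0,10],[0,0,0,-0.9,-18,0,10],[0,0,0,-1,-20,0,10],[0,0,0,-1.1,-22,0,10],[0,0,0,-1.2,-24,0,10],[0,0,0,-1.3,-26,0,10],[0,0,0,-1.4,-28,0,10],[0,0,0,-1.5,-30,0,10]]])

```text
time_s: 10.43
position: [0.5052, -0.1537, 0.2722]
tcp_rot: [[-0.0, -0.999, 0.051], [-0.0, 0.051, 0.999], [-1.0, 0.0, -0.0]]
force: [0.4, -0.1, -1.3]
opening: 0.273
```

```bash
python3 look.py 6
```

```text
10.4333 [ 0.5052 -0.1537  0.2722] [ 0.39 -0.11 -1.27] 0.27253707442886105 [[-0.0, -0.9987, 0.0508], [-0.0, 0.0508, 0.9987], [-1.0, 0.0, -0.0]]
```

View pics/side6.png

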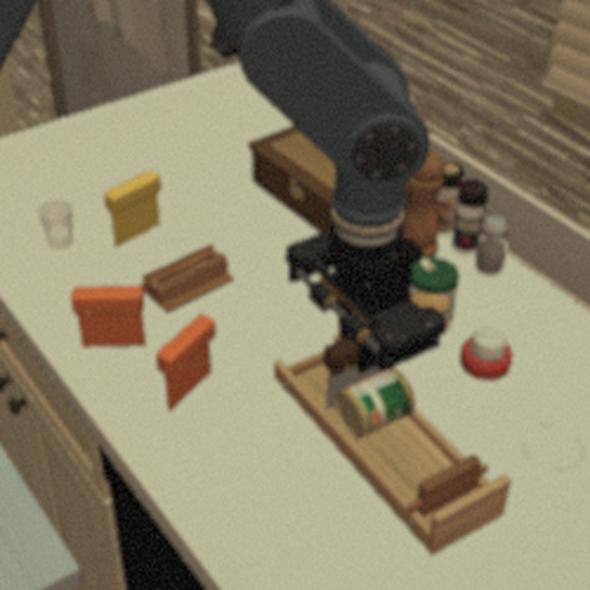

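Tin at (378,402), just short of the crest. Slowing for it.

Call:
step_arm(motion=[[[0,0,0,-0.1,-2,0,10],[0,0,0,-0.2,-4,0,10],[0,0,0,-0.3,-6,0,10],[0,0,0,-0.4,-8,0,10],[0,0,0,-0.5,-10,0,10],[0,0,0,-0.6,-12,0,10],[0,0,0,-0.7,-14,0,10],[0,0,0,-0.8,-15.5,0,10],[0,0,0,-0.9,-17,0,10],[0,0,0,-0.9,-18.5,0,10],[0,0,0,-1,-20,0,10],[0,0,0,-1.1,-21.5,0,10]]])

```text
time_s: 11.53
position: [0.5041, -0.1752, 0.2723]
tcp_rot: [[0.0, -0.999, 0.051], [-0.0, 0.051, 0.999], [-1.0, -0.0, -0.0]]
force: [0.5, 0.6, -1.3]
opening: 0.273
```

Call:
step_arm(motion=[[[0,0,0,-0.1,-1.5,0,10],[0,0,0,-0.1,-3,0,10],[0,0,0,-0.2,-4,0,10],[0,0,0,-0.2,-5,0,10],[0,0,0,-0.3,-6,0,10],[0,0,0,-0.3,-6,0,10],[0,0,0,-0.3,-6,0,10],[0,0,0,-0.3,-6,0,10],[0,0,0,-0.3,-6,0,10],[0,0,0,-0.3,-6,0,10],[0,0,0,-0.3,-6,0,10],[0,0,0,-0.3,-6,0,10]]])

```text
time_s: 12.53
position: [0.5038, -0.181, 0.2722]
tcp_rot: [[-0.0, -0.999, 0.051], [-0.0, 0.051, 0.999], [-1.0, 0.0, -0.0]]
force: [-0.1, 0.2, -2.0]
opening: 0.276
```

```bash
python3 look.py 7
```

```text
12.5333 [ 0.5038 -0.181   0.2722] [-0.14  0.2  -2.01] 0.2760583898183867 [[-0.0, -0.9987, 0.0508], [-0.0, 0.0508, 0.9987], [-1.0, 0.0, -0.0]]
```

View pics/side7.png

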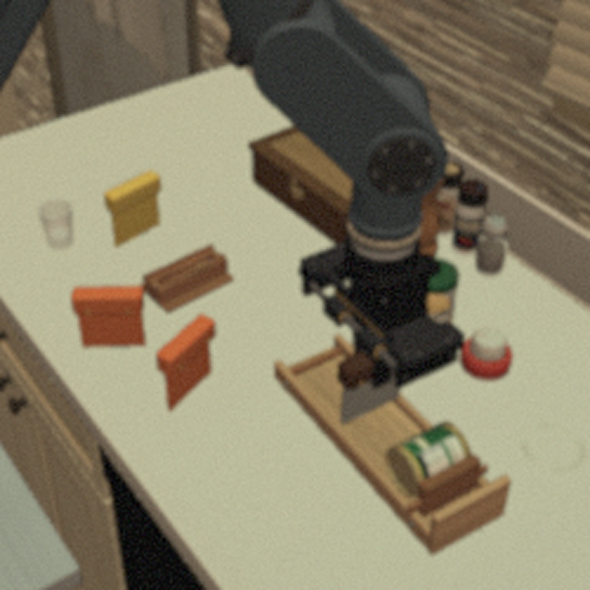

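The tin rolled over the crest by itself and rests against the stop at (440,465). Following up.

Call:
step_arm(motion=[[[0,0,0,-0.1,-2,0,10],[0,0,0,-0.3,-6,0,10],[0,0,0,-0.5,-11,0,10],[0,0,0,-0.8,-16,0,10],[0,0,0,-1.1,-21,0,10],[0,0,0,-1.3,-26,0,10],[0,0,0,-1.6,-31,0,10],[0,0,0,-1.8,-36,0,10],[0,0,0,-2,-40,0,10],[0,0,0,-2.2,-43,0,10],[0,0,0,-2.3,-46,0,10],[0,0,0,-2.4,-48,0,10]]])

```text
time_s: 13.63
position: [0.5014, -0.2294, 0.2723]
tcp_rot: [[0.0, -0.999, 0.051], [-0.0, 0.051, 0.999], [-1.0, -0.0, -0.0]]
force: [-0.6, -0.3, -2.3]
opening: 0.272
```

Call:
step_arm(motion=[[[0,0,0,-0.1,-1.5,0,10],[0,0,0,-0.1,-3,0,10],[0,0,0,-0.2,-4.5,0,10],[0,0,0,-0.3,-6,0,10],[0,0,0,-0.4,-7.5,0,10],[0,0,0,-0.5,-9,0,10],[0,0,0,-0.5,-10.5,0,10],[0,0,0,-0.6,-12,0,10],[0,0,0,-0.7,-13.5,0,10],[0,0,0,-0.8,-15,0,10],[0,0,0,-0.8,-16.5,0,10],[0,0,0,-0.9,-18,0,10]]])

```text
time_s: 14.63
position: [0.5005, -0.2472, 0.2722]
tcp_rot: [[-0.0, -0.999, 0.051], [0.0, 0.051, 0.999], [-1.0, 0.0, 0.0]]
force: [-1.1, -0.6, -2.1]
opening: 0.272
```

```bash
python3 - <<'E'
from rig import bot
import numpy as np
s=bot.read_state();print(s["position"],s["force"],s["moment"])
E
python3 look.py 8
```

```text
[ 0.50048125 -0.24715496  0.27222382] [-1.09015623 -0.64382538 -2.09364309] [ 0.06142777 -0.0135992  -0.04227335]
14.6333 [ 0.5005 -0.2472  0.2722] [-1.09 -0.64 -2.09] 0.27151292078743533 [[-0.0, -0.9987, 0.0509], [0.0, 0.0509, 0.9987], [-1.0, 0.0, 0.0]]
```

View pics/side8.png

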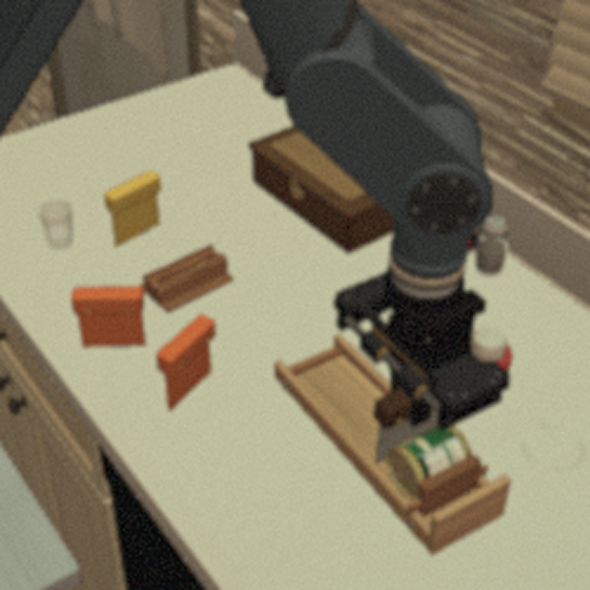

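The blade at (395,435) is just about touching the tin at (430,460). Pushing at 12 mm/s.

Call:
step_arm(motion=[[[0,0,0,-0.1,-1,0,10],[0,0,0,-0.1,-2,0,10],[0,0,0,-0.1,-3,0,10],[0,0,0,-0.2,-4,0,10],[0,0,0,-0.2,-5,0,10],[0,0,0,-0.3,-6,0,10],[0,0,0,-0.4,-7,0,10],[0,0,0,-0.4,-8,0,10],[0,0,0,-0.5,-9,0,10],[0,0,0,-0.5,-10,0,10]]])

```text
time_s: 15.57
position: [0.4999, -0.2571, 0.2721]
tcp_rot: [[-0.0, -0.999, 0.051], [0.0, 0.051, 0.999], [-1.0, 0.0, 0.0]]
force: [0.3, 2.6, -2.5]
opening: 0.274
```

Call:
step_arm(motion=[[[0,0,0,-0.1,-1,0,10],[0,0,0,-0.1,-2,0,10],[0,0,0,-0.1,-3,0,10],[0,0,0,-0.2,-4,0,10],[0,0,0,-0.2,-5,0,10],[0,0,0,-0.3,-6,0,10]]])

```text
time_s: 16.07
position: [0.4996, -0.2631, 0.2722]
tcp_rot: [[-0.0, -0.999, 0.051], [0.0, 0.051, 0.999], [-1.0, 0.0, 0.0]]
force: [0.2, 1.6, -2.5]
opening: 0.275
```

Call:
step_arm(motion=[[[0,0,0,-0.1,-0.8,0,10],[0,0,0,-0.1,-1.6,0,10],[0,0,0,-0.1,-2.4,0,10],[0,0,0,-0.2,-3.2,0,10],[0,0,0,-0.2,-4,0,10],[0,0,0,-0.2,-4.5,0,10]]])

```text
time_s: 16.57
position: [0.4994, -0.2676, 0.2723]
tcp_rot: [[-0.0, -0.999, 0.051], [-0.0, 0.051, 0.999], [-1.0, 0.0, -0.0]]
force: [0.5, 3.1, -2.9]
opening: 0.273
```

Call:
step_arm(motion=[[[0,0,0,0,-0.4,0,10],[0,0,0,0,-0.8,0,10],[0,0,0,-0.1,-1.2,0,10]]])

```text
time_s: 16.82
position: [0.4994, -0.2687, 0.2722]
tcp_rot: [[-0.0, -0.999, 0.051], [0.0, 0.051, 0.999], [-1.0, 0.0, 0.0]]
force: [0.2, 2.2, -2.1]
opening: 0.272
```

Call:
step_arm(motion=[[[0,0,0,0,-0.4,0,10],[0,0,0,0,-0.8,0,10]]])

```text
time_s: 16.98
position: [0.4994, -0.2695, 0.2722]
tcp_rot: [[-0.0, -0.999, 0.051], [0.0, 0.051, 0.999], [-1.0, 0.0, 0.0]]
force: [0.1, 2.3, -2.4]
opening: 0.276
```

Call:
step_arm(motion=[[[0,0,0,0,-0.4,0,10],[0,0,0,0,-0.8,0,10]]])

```text
time_s: 17.15
position: [0.4993, -0.2703, 0.2722]
tcp_rot: [[-0.0, -0.999, 0.051], [0.0, 0.051, 0.999], [-1.0, 0.0, 0.0]]
force: [-0.1, 2.1, -1.3]
opening: 0.271
```

Call:
step_arm(motion=[[[0,0,0,0,-0.4,0,10],[0,0,0,-0.1,-0.8,0,10]]])

```text
time_s: 17.32
position: [0.4992, -0.271, 0.2722]
tcp_rot: [[-0.0, -0.999, 0.051], [0.001, 0.051, 0.999], [-1.0, 0.0, 0.001]]
force: [1.2, 2.9, -1.7]
opening: 0.275
```

Call:
step_arm(motion=[[[0,0,0,0,-0.4,0,10],[0,0,0,0,-0.7,0,10]]])

```text
time_s: 17.48
position: [0.4992, -0.2713, 0.2721]
tcp_rot: [[-0.0, -0.999, 0.051], [0.002, 0.051, 0.999], [-1.0, 0.0, 0.002]]
force: [1.9, 5.3, -2.0]
opening: 0.273
```

Call:
step_arm(motion=[[[0,0,0,0,-0.3,0,10],[0,0,0,0,-0.6,0,10]]])

```text
time_s: 17.65
position: [0.4992, -0.2716, 0.272]
tcp_rot: [[-0.0, -0.999, 0.052], [0.002, 0.052, 0.999], [-1.0, 0.001, 0.002]]
force: [2.2, 5.2, -1.5]
opening: 0.274
```

```bash
python3 look.py 9
```

```text
17.65 [ 0.4992 -0.2716  0.272 ] [ 2.2   5.23 -1.47] 0.2735389817767634 [[-0.0005, -0.9987, 0.0515], [0.0025, 0.0515, 0.9987], [-1.0, 0.0006, 0.0025]]
```

View pics/side9.png

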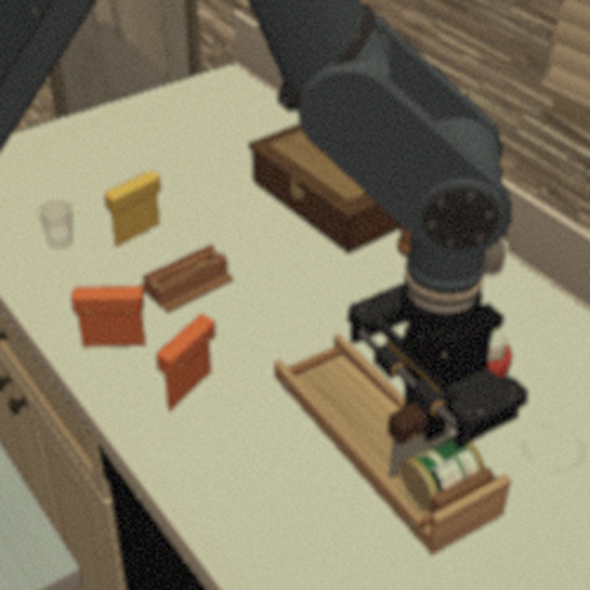

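Force climbs from about 2 to 5 N while motion stalls; the stop at (465,490) is up against the back wall. Pressing on to about 8 N and holding.

Call:
step_arm(motion=[[[0,0,0,0,-0.2,0,10],[0,0,0,0,-0.4,0,10],[0,0,0,0,-0.4,0,10]]])

```text
time_s: 18.0
position: [0.4992, -0.2717, 0.272]
tcp_rot: [[-0.001, -0.999, 0.052], [0.003, 0.052, 0.999], [-1.0, 0.001, 0.003]]
force: [2.5, 6.5, -1.9]
opening: 0.273
```

Call:
step_arm(motion=[[[0,0,0,0,-0.3,0,10],[0,0,0,0,-0.3,0,10]]])

```text
time_s: 18.17
position: [0.4992, -0.2718, 0.2719]
tcp_rot: [[-0.001, -0.999, 0.052], [0.004, 0.052, 0.999], [-1.0, 0.001, 0.004]]
force: [2.9, 6.7, -1.1]
opening: 0.275
```

Call:
step_arm(motion=[[[0,0,0,0,-0.3,0,10],[0,0,0,0,-0.4,0,10],[0,0,0,0,-0.4,0,10]]])

```text
time_s: 18.42
position: [0.4992, -0.272, 0.2719]
tcp_rot: [[-0.001, -0.999, 0.052], [0.004, 0.052, 0.999], [-1.0, 0.001, 0.004]]
force: [2.8, 7.3, -2.5]
opening: 0.272
```

Call:
step_arm(motion=[[[0,0,0,0,0,0,10],[0,0,0,0,0,0,10],[0,0,0,0,0,0,10],[0,0,0,0,0,0,10]]])

```text
time_s: 18.75
position: [0.4992, -0.272, 0.2719]
tcp_rot: [[-0.001, -0.999, 0.052], [0.004, 0.052, 0.999], [-1.0, 0.001, 0.004]]
force: [1.9, 7.1, -2.4]
opening: 0.275
```

Call:
step_arm(motion=[[[0,0,0,0,0,0,10],[0,0,0,0,0,0,10],[0,0,0,0,0,0,10],[0,0,0,0,0,0,10]]])

```text
time_s: 19.08
position: [0.4992, -0.272, 0.2718]
tcp_rot: [[-0.001, -0.999, 0.052], [0.004, 0.052, 0.999], [-1.0, 0.001, 0.004]]
force: [2.8, 7.5, -2.6]
opening: 0.276
```

Call:
step_arm(motion=[[[0,0,0,0,0,0,10],[0,0,0,0,0,0,10],[0,0,0,0,0,0,10],[0,0,0,0,0,0,10]]])

```text
time_s: 19.42
position: [0.4992, -0.272, 0.2719]
tcp_rot: [[-0.001, -0.999, 0.052], [0.004, 0.052, 0.999], [-1.0, 0.001, 0.004]]
force: [2.4, 7.6, -2.2]
opening: 0.272
```

Call:
step_arm(motion=[[[0,0,0,0,-0.2,0,10],[0,0,0,0,-0.3,0,10],[0,0,0,0,-0.3,0,10],[0,0,0,0,-0.3,0,10],[0,0,0,0,-0.3,0,10],[0,0,0,0,-0.3,0,10],[0,0,0,0,-0.3,0,10],[0,0,0,0,-0.3,0,10]]])

```text
time_s: 20.08
position: [0.4992, -0.2721, 0.2718]
tcp_rot: [[-0.001, -0.999, 0.052], [0.005, 0.052, 0.999], [-1.0, 0.001, 0.004]]
force: [2.7, 8.0, -2.2]
opening: 0.27
```

```bash
python3 look.py 10; python3 - <<'E'
from h import *
for n in("side","top"):
    W=pts(load(n+"10.npz"));X,Y,Z=[W[...,i] for i in range(3)]
    m=(X>.44)&(X<.55)&(Y>-.37)&(Y<-.3)&(Z>.05)&(Z<.09); rx=-(W[m]-np.array([.503,-.2043,0]))@np.array([.0506,.9987,0])
    print(n,np.histogram(rx,bins=np.arange(.1,.165,.003)))
E
```

```text
20.0833 [ 0.4992 -0.2721  0.2718] [ 2.66  8.05 -2.22] 0.2698191527023326 [[-0.001, -0.9987, 0.0518], [0.0045, 0.0518, 0.9986], [-1.0, 0.0012, 0.0045]]
side (array([32, 32, 42, 44, 37, 46, 58, 17, 13, 33, 31, 35, 64, 25, 37, 49, 81,
       14,  0,  0,  0]), array([0.1  , 0.103, 0.106, 0.109, 0.112, 0.115, 0.118, 0.121, 0.124,
       0.127, 0.13 , 0.133, 0.136, 0.139, 0.142, 0.145, 0.148, 0.151,
       0.154, 0.157, 0.16 , 0.163]))
top (array([0, 0, 0, 0, 0, 0, 0, 0, 0, 0, 0, 0, 0, 0, 0, 0, 0, 0, 0, 0, 0]), array([0.1  , 0.103, 0.106, 0.109, 0.112, 0.115, 0.118, 0.121, 0.124,
       0.127, 0.13 , 0.133, 0.136, 0.139, 0.142, 0.145, 0.148, 0.151,
       0.154, 0.157, 0.16 , 0.163]))
```

View pics/top10.png

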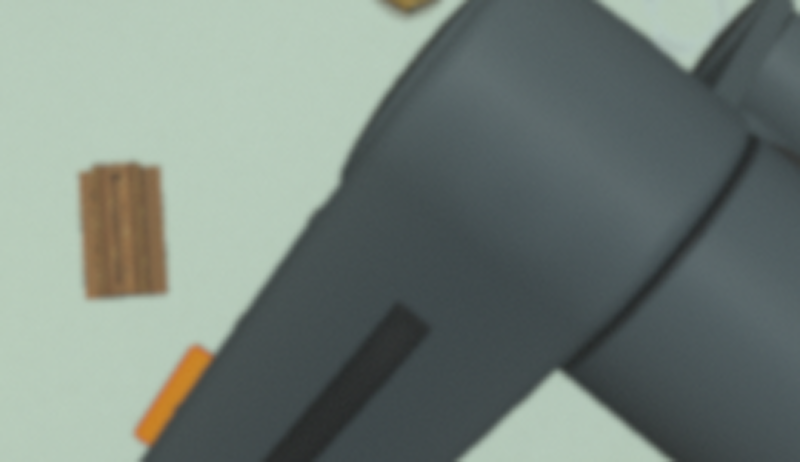

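The stop and back wall depth bands are contiguous (0.130–0.151 in the rack), so the stop is home, with 8.0 N held. Top (123,230) shows the empty stand with its slot. Backing off gently.

Call:
step_arm(motion=[[[0,0,0,0,0.6,0,10],[0,0,0,0.1,1.5,0,10],[0,0,0,0.1,3,0,10],[0,0,0,0.3,6,0,10],[0,0,0,0.5,10,0,10],[0,0,0,0.8,16,0,10],[0,0,0,1.2,24,0,10],[0,0,0,1.6,32,0,10],[0,0,0,2,40,0,10],[0,0,0,2.3,46,0,10],[0,0,0,2.5,49,0,10],[0,0,0,2.5,50,0,10]]])

```text
time_s: 21.18
position: [0.5018, -0.2229, 0.2723]
tcp_rot: [[-0.0, -0.999, 0.05], [0.0, 0.05, 0.999], [-1.0, 0.0, 0.0]]
force: [0.6, -0.2, -1.6]
opening: 0.271
```

```bash
python3 look.py 11; python3 - <<'E'
from h import *
t=load("top10.npz")
for p in((122.5,180),(122.5,230),(126,285)):
    print(ray(t,180+p[0]/3.077,150+p[1]/3.077,.036).round(4))
hsv=cv2.cvtColor(t["frame"],cv2.COLOR_RGB2HSV)
W=pts(t);X,Y,Z=[W[...,i] for i in range(3)]
m=(X>.39)&(X<.55)&(Y>.1)&(Y<.23)&(Z>.026)&(Z<.05); r=cv2.minAreaRect(W[m][:,:2].astype(np.float32)*1000);print(m.sum(),r)
W=pts(load("side11.npz"));X,Y,Z=[W[...,i] for i in range(3)]
m=(X>.39)&(X<.55)&(Y>.1)&(Y<.23)&(Z>.026)&(Z<.05); r=cv2.minAreaRect(W[m][:,:2].astype(np.float32)*1000);print(m.sum(),r)
b=W[(X>.44)&(X<.56)&(Y>-.245)&(Y<-.2)&(Z>.035)&(Z<.088)]
for a in(.035,.045,.055,.065,.075):
    q=b[(b[:,2]>a)&(b[:,2]<a+.01)]; print(a,len(q),np.median(q,0).round(4),q[:,0].min().round(4),q[:,0].max().round(4))
E
```

```text
21.1833 [ 0.5018 -0.2229  0.2723] [ 0.59 -0.22 -1.63] 0.27127157181949174 [[-0.0003, -0.9988, 0.0497], [0.0001, 0.0497, 0.9988], [-1.0, 0.0003, 0.0001]]
[0.5079 0.1616 0.036 ]
[0.4663 0.1611 0.036 ]
[0.421  0.1577 0.036 ]
572 ((467.88336181640625, 164.36065673828125), (110.06316375732422, 41.1906623840332), 4.453155994415283)
286 ((466.8418884277344, 163.3324432373047), (109.13516998291016, 45.7800407409668), 4.891895771026611)
0.035 62 [ 0.4997 -0.2237  0.0409] 0.4634 0.54
0.045 63 [ 0.4999 -0.2234  0.0499] 0.4614 0.5368
0.055 57 [ 0.4951 -0.2235  0.0601] 0.4615 0.5384
0.065 44 [ 0.4857 -0.2233  0.0702] 0.4635 0.5361
0.075 23 [ 0.4768 -0.2226  0.0786] 0.4623 0.5005
```

View pics/side11.png

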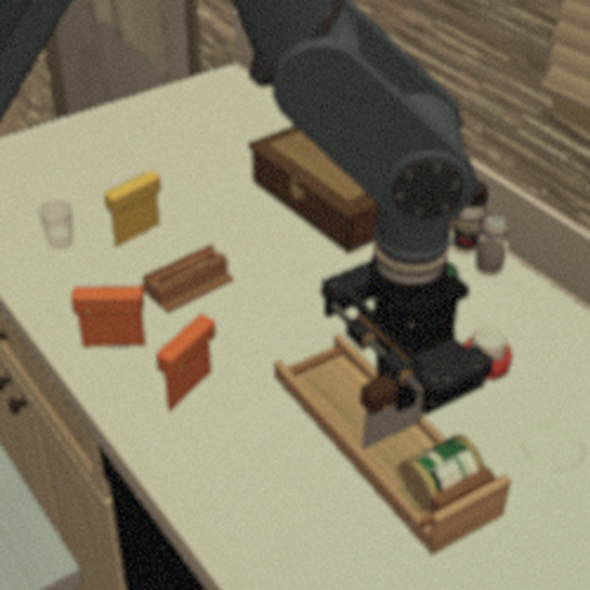

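The tin stays against the stop at (445,475), and the blade is still upright. Lifting and travelling back to the stand.

Call:
step_arm(motion=[[[0,0,0,0,0,5,10],[0,0,0,0,0,15,10],[0,0,0,0,0,28,10],[0,0,0,0,0,42,10],[0,0,0,0,0,56,10],[0,0,0,0,0,68,10],[0,0,0,0,0,77,10],[0,0,0,0,0,81,10],[0,0,0,0,0,82.5,10]]])

```text
time_s: 22.03
position: [0.5019, -0.2241, 0.356]
tcp_rot: [[0.002, -0.999, 0.051], [-0.001, 0.051, 0.999], [-1.0, -0.002, -0.001]]
force: [-0.8, -0.4, -2.0]
opening: 0.276
```

Call:
step_arm(motion=[[[0,0,0.1,-1,8,0,10],[0,0,0.5,-3,28,0,10],[0,0,1,-5,56,0,10],[0,0,1.5,-8,88,0,10],[0,0,2,-11,122,0,10],[0,0,2.6,-14,156,0,10],[0,0,3.2,-17,190,0,10],[0,0,3.8,-20,224,0,10],[0,0,4.4,-23,258,0,10],[0,0,5,-26,290,0,10],[0,0,5.5,-28,318,0,10],[0,0,6,-30,342,0,10]]])

```text
time_s: 23.03
position: [0.4705, 0.1205, 0.354]
tcp_rot: [[-0.003, -0.998, -0.055], [0.0, -0.055, 0.998], [-1.0, 0.003, 0.001]]
force: [-0.1, 0.4, -0.6]
opening: 0.268
```

Call:
step_arm(motion=[[[0,0,0.3,-1.5,18,0,10],[0,0,0.5,-3,32,0,10],[0,0,0.7,-4,42,0,10],[0,0,0.7,-4.1,46.3,0,10],[0,0,0.7,-4.1,46.3,-6,10],[0,0,0.7,-4.1,46.3,-18,10],[0,0,0.7,-4.1,46.3,-32,10],[0,0,0.7,-4.1,46.3,-44,10],[0,0,0.7,-4.1,46.3,-52,10],[0,0,0.7,-4.1,46.3,-56,10],[0,0,0.7,-4.1,46.3,-56,10],[0,0,0.7,-4.1,46.3,-56,10]]])

```text
time_s: 24.03
position: [0.4679, 0.1641, 0.2987]
tcp_rot: [[-0.0, -0.998, -0.065], [-0.0, -0.065, 0.998], [-1.0, 0.0, -0.0]]
force: [0.4, -0.2, -1.1]
opening: 0.276
```

```bash
python3 look.py 12; python3 - <<'E'
from h import *
W=pts(load("side12.npz"));X,Y,Z=[W[...,i] for i in range(3)]
b=W[(X>.40)&(X<.54)&(Y>.14)&(Y<.18)&(Z>.052)&(Z<.11)]
for a in(.052,.062,.072,.082,.092):
    q=b[(b[:,2]>a)&(b[:,2]<a+.01)]; print(a,len(q),np.median(q,0).round(4),q[:,0].min().round(4),q[:,0].max().round(4))
W=pts(load("side3.npz"));X,Y,Z=[W[...,i] for i in range(3)]
b=W[(X>.40)&(X<.54)&(Y>.14)&(Y<.18)&(Z>.052)&(Z<.13)]
for a in(.072,.082,.092,.102,.112):
    q=b[(b[:,2]>a)&(b[:,2]<a+.01)]; print(a,len(q),np.median(q,0).round(4),q[:,0].min().round(4),q[:,0].max().round(4))
E
```

```text
24.0333 [0.4679 0.1641 0.2987] [ 0.39 -0.19 -1.14] 0.2756469817775552 [[-0.0001, -0.9979, -0.0654], [-0.0001, -0.0654, 0.9979], [-1.0, 0.0001, -0.0001]]
0.052 25 [0.4619 0.164  0.0603] 0.4299 0.508
0.062 55 [0.4678 0.164  0.0675] 0.43 0.5101
0.072 56 [0.471  0.1635 0.0771] 0.4286 0.5078
0.082 57 [0.4692 0.1633 0.0871] 0.4298 0.5116
0.092 60 [0.4635 0.1625 0.096 ] 0.4277 0.5093
0.072 21 [0.4636 0.1642 0.0798] 0.4301 0.5108
0.082 65 [0.4676 0.1639 0.087 ] 0.429 0.5093
0.092 57 [0.4658 0.1638 0.0964] 0.4279 0.5059
0.102 62 [0.4672 0.1638 0.1071] 0.4281 0.5061
0.112 57 [0.465  0.1632 0.1175] 0.4279 0.5067
```

View pics/side12.png

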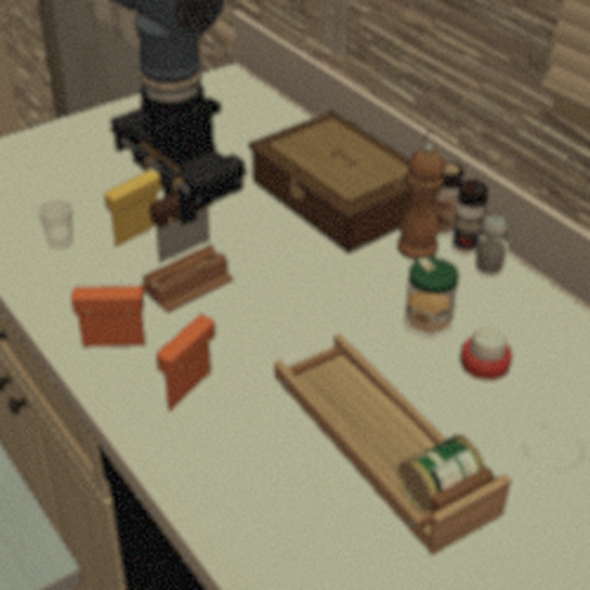

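The tin lies against the stop at (445,472), and the blade hangs straight above the slot at (188,240), matching the pick pose within about 1 mm. Lowering.

Call:
step_arm(motion=[[[0,0,0,0,0,-4,10],[0,0,0,0,0,-9,10],[0,0,0,0,0,-13,10],[0,0,0,0,0,-16,10],[0,0,0,0,0,-19,10],[0,0,0,0,0,-22,10],[0,0,0,0,0,-25,10],[0,0,0,0,0,-28,10]]])

```text
time_s: 24.8
position: [0.4677, 0.1645, 0.2704]
tcp_rot: [[-0.0, -0.998, -0.066], [-0.0, -0.066, 0.998], [-1.0, 0.0, -0.0]]
force: [0.4, -0.1, -0.7]
opening: 0.274
```

Call:
step_arm(motion=[[[0,0,0,0,0,-3,10],[0,0,0,0,0,-6,10],[0,0,0,0,0,-9,10],[0,0,0,0,0,-12,10],[0,0,0,0,0,-15,10],[0,0,0,0,0,-18,10]]])

```text
time_s: 25.3
position: [0.4677, 0.1645, 0.2525]
tcp_rot: [[-0.0, -0.998, -0.066], [-0.0, -0.066, 0.998], [-1.0, 0.0, -0.0]]
force: [-0.5, 0.3, -2.2]
opening: 0.271
```

Call:
step_arm(motion=[[[0,0,0,0,0,-1,10],[0,0,0,0,0,-2,10],[0,0,0,0,0,-3,10],[0,0,0,0,0,-3.7,10],[0,0,0,0,0,-4.2,10],[0,0,0,0,0,-4.5,10]]])

```text
time_s: 25.8
position: [0.4677, 0.1645, 0.2483]
tcp_rot: [[0.0, -0.998, -0.066], [0.0, -0.066, 0.998], [-1.0, -0.0, 0.0]]
force: [-0.0, -0.8, -1.1]
opening: 0.271
```

Call:
step_arm(motion=[[[0,0,0,0,0,-0.3,10],[0,0,0,0,0,-0.5,10]]])

```text
time_s: 25.97
position: [0.4677, 0.1645, 0.2482]
tcp_rot: [[0.0, -0.998, -0.066], [0.0, -0.066, 0.998], [-1.0, -0.0, -0.0]]
force: [-1.1, 0.6, 5.9]
opening: 0.274
```

Contact with the slot floor is felt: +6 N at the pick height. Releasing slowly.

Call:
step_arm(motion=[[[0,0,0,0,0,0.4,20],[0,0,0,0,0,0.4,28],[0,0,0,0,0,0.4,32],[0,0,0,0,0,0.4,36],[0,0,0,0,0,0.4,44],[0,0,0,0,0,0.4,60],[0,0,0,0,0,0.4,87],[0,0,0,0,0,0.4,87],[0,0,0,0,0,0.4,87],[0,0,0,0,0,0.4,87],[0,0,0,0,0,0.4,87],[0,0,0,0,0,0.4,87]]])

```text
time_s: 26.97
position: [0.4677, 0.1645, 0.2482]
tcp_rot: [[0.0, -0.998, -0.066], [0.0, -0.066, 0.998], [-1.0, -0.0, -0.0]]
force: [-0.6, 0.9, 0.4]
opening: 0.929
```

Call:
step_arm(motion=[[[0,0,0,0,0,0,87],[0,0,0,0,0,0,87],[0,0,0,0,0,0,87],[0,0,0,0,0,0,87],[0,0,0,0,0,0,87],[0,0,0,0,0,0,87]]])

```text
time_s: 27.47
position: [0.4677, 0.1645, 0.2482]
tcp_rot: [[-0.0, -0.998, -0.066], [-0.0, -0.066, 0.998], [-1.0, 0.0, -0.0]]
force: [-0.9, 0.6, -0.3]
opening: 1.001
```

Raise straight up and out of the way.

Call:
step_arm(motion=[[[0,0,0,0,0,4,87],[0,0,0,0,0,12,87],[0,0,0,0,0,24,87],[0,0,0,0,0,40,87],[0,0,0,0,0,60,87],[0,0,0,0,0,80,87],[0,0,0,0,0,100,87],[0,0,0,0,0,116,87],[0,0,0,0,0,126,87],[0,0,0,0,0,130,87]]])

```text
time_s: 28.3
position: [0.4679, 0.1646, 0.3807]
tcp_rot: [[0.004, -0.998, -0.066], [0.001, -0.066, 0.998], [-1.0, -0.004, 0.0]]
force: [0.4, 0.0, -0.1]
opening: 0.999
```

Call:
step_arm(motion=[[[0,0,0,-2,8,0,87],[0,0,0,-8,24,0,87],[0,0,0,-16,48,0,87],[0,0,0,-26,76,0,87],[0,0,0,-36,104,0,87],[0,0,0,-46,132,0,87],[0,0,0,-54,158,0,87],[0,0,0,-61,180,0,87],[0,0,0,-66,194,0,87],[0,0,0,-68,200,0,87],[0,0,0,-68,200,0,87],[0,0,0,-68,200,0,87]]])

```text
time_s: 29.3
position: [0.3993, 0.3644, 0.3775]
tcp_rot: [[-0.001, -0.998, -0.067], [-0.001, -0.067, 0.998], [-1.0, 0.001, -0.001]]
force: [0.7, 0.8, 0.4]
opening: 1.001
```

```bash
python3 look.py 13; python3 - <<'E'
from h import *
for n in("top","side"):
    W=pts(load(n+"13.npz"));X,Y,Z=[W[...,i] for i in range(3)]
    q=W[(X>.4)&(X<.54)&(Y>.12)&(Y<.21)&(Z>.085)&(Z<.12)]; print(n,"handle top z",np.percentile(q[:,2],[10,50,90]).round(4),cv2.minAreaRect(q[:,:2].astype(np.float32)*1000))
    W0=pts(load(n+"0.npz")); z0=W0[...,2]; mm=(W0[...,0]>.4)&(W0[...,0]<.54)&(W0[...,1]>.12)&(W0[...,1]<.21)&(z0>.085)&(z0<.12); print(" before",np.percentile(z0[mm],[10,50,90]).round(4))
    rx=-(W-np.array([.503,-.2043,0]))@np.array([.0506,.9987,0])
    m=(X>.45)&(X<.55)&(rx>.06)&(rx<.16)&(Z>.052)&(Z<.09); h=np.histogram(rx[m],bins=np.arange(.06,.16,.004)); print([(round(b,3),int(k)) for k,b in zip(*h)])
    t=(X>.45)&(X<.55)&(rx>.06)&(rx<.125)&(Z>.066); print(" tin apex rx",np.median(rx[t]),np.percentile(Z[t],90))
E
```

```text
29.3 [0.3993 0.3644 0.3775] [0.66 0.81 0.35] 1.0010008895096942 [[-0.0012, -0.9978, -0.0668], [-0.0013, -0.0668, 0.9978], [-1.0, 0.0013, -0.0012]]
top handle top z [0.0946 0.0982 0.1011] ((467.8733215332031, 164.38827514648438), (85.814697265625, 24.455652236938477), 3.9348561763763428)
 before [0.0942 0.0982 0.1009]
[(np.float64(0.06), 0), (np.float64(0.064), 0), (np.float64(0.068), 23), (np.float64(0.072), 60), (np.float64(0.076), 60), (np.float64(0.08), 54), (np.float64(0.084), 53), (np.float64(0.088), 48), (np.float64(0.092), 51), (np.float64(0.096), 41), (np.float64(0.1), 50), (np.float64(0.104), 38), (np.float64(0.108), 47), (np.float64(0.112), 32), (np.float64(0.116), 28), (np.float64(0.12), 29), (np.float64(0.124), 61), (np.float64(0.128), 49), (np.float64(0.132), 52), (np.float64(0.136), 36), (np.float64(0.14), 56), (np.float64(0.144), 60), (np.float64(0.148), 47), (np.float64(0.152), 27)]
 tin apex rx 0.09612442802360796 0.07462805557685437
side handle top z [0.0879 0.0952 0.0984] ((469.3074951171875, 163.3457794189453), (88.48192596435547, 27.470300674438477), 1.8313401937484741)
 before [0.0875 0.0955 0.0984]
[(np.float64(0.06), 0), (np.float64(0.064), 0), (np.float64(0.068), 1), (np.float64(0.072), 11), (np.float64(0.076), 21), (np.float64(0.08), 25), (np.float64(0.084), 28), (np.float64(0.088), 43), (np.float64(0.092), 41), (np.float64(0.096), 40), (np.float64(0.1), 49), (np.float64(0.104), 50), (np.float64(0.108), 51), (np.float64(0.112), 63), (np.float64(0.116), 59), (np.float64(0.12), 38), (np.float64(0.124), 31), (np.float64(0.128), 36), (np.float64(0.132), 47), (np.float64(0.136), 75), (np.float64(0.14), 30), (np.float64(0.144), 58), (np.float64(0.148), 76), (np.float64(0.152), 1)]
 tin apex rx 0.09913757633417075 0.07201933615030731
```

View pics/side13.png

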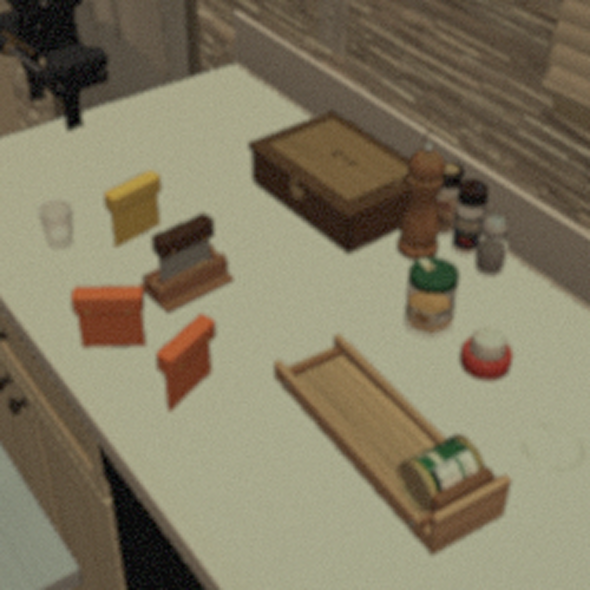

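View pics/top13.png

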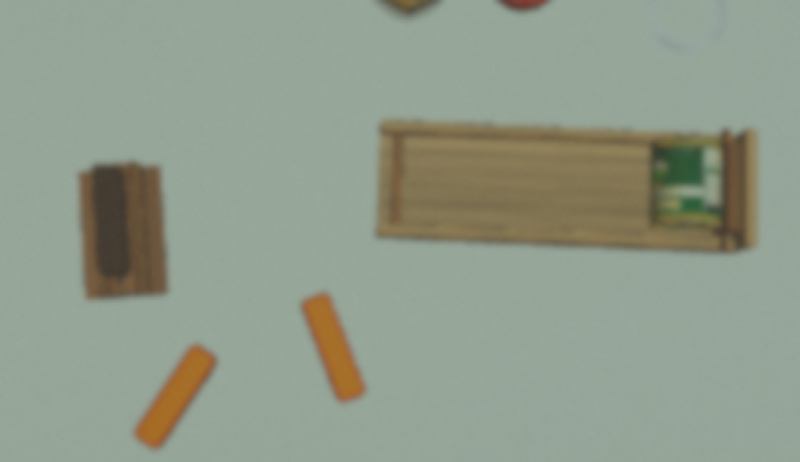

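The scraper is fully down in its stand at top (112,220), with its handle top at 98 mm as before. The tin at (690,185) lies against the stop at (732,190), which is at the back wall, and nothing else has moved. Handing in.

```bash
python3 -c "
from rig import bot
print(bot.hand_in())"
```

```text
the job is handed in; nothing more can be done
None
```

The job is done and handed in at about 29 s on the robot's clock. I took the dark-handled scraper from its stand and rolled the tin over the crest with the blade. From there it ran to the stop by itself. I then pushed tin and stop on until the stop bottomed out at the back wall.

- **Press:** the stop slid at about 2–3 N. The force then climbed with almost no further motion. I held about 7–8 N along the lane for over a second. The highest reading was 8.0 N along the lane and 8.5 N in total, but I read force only at the end of each move. That total includes a sideways force of 2–3 N I did not expect, which was gone once I backed off.
- **Scraper:** it is back in its stand, with the handle top at 98 mm and within 1 mm of where it stood before. I felt about 6 N when it touched the slot floor.
- **Final pictures:** the tin lies against the stop, the stop is at the back wall, and I saw nothing else that had moved. The tin's centre measured 96 mm along the lane in the top view and 99 mm in the side view, against 101 mm expected. I took that gap as depth noise and calibration error.

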